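# Feel for the empty cell and store the vent tube

### The job

The crate's flaps hide which of its four cells is still empty: before touching the black-capped silver tube, gently push the flaps in, one after another, with the empty gripper until you find the one that swings well inside instead of stopping on a part. Then pick up the tube and, keeping its capped end up, lower it in the gripper through that flap until it stands on the bottom of the empty cell, and let go. Leave the other parts on the table where they are.

Things in the scene. Friction and masses are not known exactly. Their poses are not given: they have to be found in the camera images.
- crate: Black crate, a row of four cells, fixed on a steel stand leaning 30 degrees towards the robot. Origin: middle of its underside; z: out of the cells; y: along the row; x: up the slope, away from the robot. 80 (x) by 308 (y) by 106 mm (z), walls 4 mm, mouths in one plane. Three cells, not known which, hold a coupling 84 mm tall, 56 mm across, with a springy top that gives 12 mm, hidden by the flap; one is empty.
- tube: The tube to put away; position of its foot (centre of the lower end). See tube_mid.
- tube_mid (a point): Centre (half-way up) of the silver tube with a black band round its middle and a black cap disc on top: closed cylinder, 48 mm across, 160 mm long, 0.22 to 0.45 kg, z towards the cap. It starts standing on the table, left or right of the crate. Stored, it stands 60 mm out of the mouth, so grip it within its top 50 mm.
- cell0 (a point): Centre of the mouth of cell 0, level with the crate rim and the outer face of the closed flap; axes as the crate's (z out of the cell). The cell is 72 by 72 mm inside; its floor lies 100 mm below the mouth. Cells are numbered from the -y end of the row, 76 mm apart.
- cell1 (a point): The same for cell 1.
- cell2 (a point): The same for cell 2.
- cell3 (a point): The same for cell 3.
- flap0 (a joint): Orange sprung flap of cell 0, 69 by 69 by 3 mm, grey spot in the middle, hinged on its upper (crate +x) edge, swings inward; rad, 0 closed, 1.5 fully in. It springs shut; a push at its middle takes 1 to 2 N. There, over a full cell it turns stiff at 4 to 8 mm and stops by 15 mm (0.4 rad); over the empty one it goes on freely (30 mm is 0.7 to 0.9 rad), and the tube can push it aside.
- flap1 (a joint): The same for the flap of cell 1.
- flap2 (a joint): The same for the flap of cell 2.
- flap3 (a joint): The same for the flap of cell 3.
- coupling_mid (a point): Bystander: centre of a short black rubber coupling with two steel bands, 92 mm across, 68 mm tall, standing on the side of the crate away from the tube.
- strainer_mid (a point): Bystander: centre of a grey slotted cone strainer, 120 mm across its foot, 130 mm tall.
- dome_mid (a point): Bystander: centre of a black dome strainer, 150 mm across, 82 mm tall.
- bar_mid (a point): Bystander: middle of a yellow-handled steel bar lying in front of the crate, 185 mm long (along its y), 30 mm wide, 22 mm tall.
Things that resemble listed ones, but are neither listed nor needed, are in the scene too. What is shaped like the tube but orange is not meant.

How it is judged:
On the way, in this order (a step that is already met when the one before it is completed fails the run):
1. with the tube still standing untouched, one flap (only the empty cell's can) is pushed in by more than 0.55 rad (value of joint any of flap0, flap1, flap2, flap3 above 0.55 rad and distance of tube_mid from where it was at the start of the episode below 0.015 m), for 0.05 s.
2. the tube is picked up (its middle more than 150 mm above the table) (height (world z) of tube_mid above 0.15 m), for 0.1 s.
3. the tube, still held by the fingers, is lowered into a cell to within 30 mm of its floor (((x of tube_mid in the frame of cell0 between -0.03 and 0.03 m and y of tube_mid in the frame of cell0 between -0.03 and 0.03 m and z of tube_mid in the frame of cell0 between -0.04 and 0.01 m) or (x of tube_mid in the frame of cell1 between -0.03 and 0.03 m and y of tube_mid in the frame of cell1 between -0.03 and 0.03 m and z of tube_mid in the frame of cell1 between -0.04 and 0.01 m) or (x of tube_mid in the frame of cell2 between -0.03 and 0.03 m and y of tube_mid in the frame of cell2 between -0.03 and 0.03 m and z of tube_mid in the frame of cell2 between -0.04 and 0.01 m) or (x of tube_mid in the frame of cell3 between -0.03 and 0.03 m and y of tube_mid in the frame of cell3 between -0.03 and 0.03 m and z of tube_mid in the frame of cell3 between -0.04 and 0.01 m)) and contact force between the fingers and tube above 1 N), for 0.05 s.
At the end, for the whole second after the job is handed in: The tube is at rest in the empty cell, capped end up and released: its middle is within 30 mm of the cell's axis each way and 7 to 40 mm below the mouth plane (20 mm when it stands on the floor) (((x of tube_mid in the frame of cell0 between -0.03 and 0.03 m and y of tube_mid in the frame of cell0 between -0.03 and 0.03 m and z of tube_mid in the frame of cell0 between -0.04 and -0.007 m) or (x of tube_mid in the frame of cell1 between -0.03 and 0.03 m and y of tube_mid in the frame of cell1 between -0.03 and 0.03 m and z of tube_mid in the frame of cell1 between -0.04 and -0.007 m) or (x of tube_mid in the frame of cell2 between -0.03 and 0.03 m and y of tube_mid in the frame of cell2 between -0.03 and 0.03 m and z of tube_mid in the frame of cell2 between -0.04 and -0.007 m) or (x of tube_mid in the frame of cell3 between -0.03 and 0.03 m and y of tube_mid in the frame of cell3 between -0.03 and 0.03 m and z of tube_mid in the frame of cell3 between -0.04 and -0.007 m)) and angle between tube_mid's own z axis and vertical below 0.9 rad and linear speed of tube below 0.02 m/s); the robot touches nothing.
It fails at once if the fingers or the tube press on the crate or its flaps with more than 40 N (contact force between any of the fingers, tube and crate above 40 N).
It fails at once if the coupling is moved by more than 30 mm (distance of coupling_mid from where it was at the start of the episode above 0.03 m).
It fails at once if the strainer is moved by more than 30 mm (distance of strainer_mid from where it was at the start of the episode above 0.03 m).
It fails at once if the dome is moved by more than 30 mm (distance of dome_mid from where it was at the start of the episode above 0.03 m).
It fails at once if the bar is moved by more than 30 mm (distance of bar_mid from where it was at the start of the episode above 0.03 m).
It also fails if it takes over 64 s, if anything falls off the work surface, if the arm or the gripper's body presses on something with over 40 N, if the wrist force passes 120 N, or if a joint passes its speed limit or range.

### The arm

A 6-joint arm with a two-finger parallel gripper is mounted at the origin on the work surface. World frame = base frame: x ahead of the robot, y to its left, z up, the work surface at z = 0. Lengths are in m, angles in rad, forces in N, time in s.
With the tool pointing down it reaches from about 0.375 to 0.975 m from the base axis. Payload 3.8 kg.
Tool frame: the origin (TCP) lies midway between the tips of the shut fingers; the grasp point (between the pads) lies 19 mm behind it; x points along the fingers, y is the direction in which the jaws open and shut, and the axes are right-handed (so a half turn about x gives the same grasp; the last joint's range is limited). The gripper opens to 88 mm and grips with 3 to 60 N. Pads are 18 mm wide; open, the fingers measure 123 mm over their backs; the gripper's body (75 mm by 187 mm) begins 45 mm behind the grasp point.
Start: joints at [-1.231, 0.264, 1.604, -0, 1.274, -0.037], TCP at [0.248, -0.628, 0.239] pointing down, gripper open.
Joint ranges: [-2.63, 2.63], [-0.94, 2.18], [0.31, 2.57], [-1.31, 4.45], [0, 2.66], [-2.55, 2.55]. Speed limits (rad/s): [2.57, 2.57, 3.14, 3.14, 3.14, 3.14].

### API

Orientations are given as a rotation vector (axis times angle).
In Python, from cell import manip, inverse_kinematics, cams, order gives the robot as it stands. Calls block until the motion is done:
- manip.move_pose(position, orientation): joint-space move of the TCP to a pose.
- manip.move_linear(position, rate=0.15, rot=None): straight line of the TCP; rot=None keeps the orientation; rate is the mean speed in m/s.
- manip.set_joints(angles): joint-space move.
- manip.set_gripper(opening, force=None): finger opening in m; force is the grip in N (None keeps the last); returns when the fingers have stopped.
- manip.dwell(seconds).
- inverse_kinematics(position, orientation): joint angles nearest the present ones, or None.
- manip.state(): the state.
- cams.capture(name): name is "scene" or "top" or "wrist"; returns a dict with "image" (400x640x3 uint8, blue, green, red), "z_map" (400x640 float32, m along the optical axis (not along the pixel's ray), 0 where there is no reading), "intrinsics" (3x3 intrinsics, pixels), "position" and "orientation" of the camera in the world; the wrist camera has in their place "T_tool_cam" (4x4, takes a point from camera to tool coordinates, whose origin is the TCP and whose axes are the tool frame's). Camera axes: x right, y down, z forward; pixel columns grow to the right and rows downward; lengths in m; the calibration is good to about 2 mm. A picture is of the moment at which its call begins: read the wrist's pose just before it.
A pose or a line that the arm cannot do raises manip.IKError and nothing moves.
- order.close_job(): hands the job in, once; it reports no verdict.
The state is a dict: "clock": time; "joint_pos": joint angles; "joint_velocities": joint speeds; "tau": joint torques, N m; "tool_pos": TCP position; "tcp_rot": TCP orientation; "contact_force": force on the tool from outside, world axes, zero at the start; "moment": the same for the moment, N m; "gripper_width": finger opening in m.
Only numpy, scipy, OpenCV 4.12 (cv2) and the standard library are available. Lean on these libraries where they do the work, as an engineer would, in place of code of your own. Each camera call takes 0.05 s, during which the arm holds its last target. There are 200 camera calls.

## Working session

There is one attempt and no reset: what is moved stays moved. The work goes in short steps, each a Python script; the robot and the scene stay as the last script left them, time stands still between calls to the robot, and variables do not carry over. Pictures are saved under pics/ and viewed, about 8 in all and at most 12, crops included, and the job is handed in when it is done.

```bash
ls; mkdir -p pics; python3 - <<'E'
from cell import manip,cams
import cv2,numpy as np,pickle
np.set_printoptions(precision=4,suppress=True)
s=manip.state();print(s)
for n in("scene","top"):
    c=cams.capture(n);pickle.dump(c,open(n+'.pkl','wb'));cv2.imwrite(f'pics/{n}.png',c['image']);print(n,c['intrinsics'],c['position'],c['orientation'])
E
```

```text
pics
{'clock': 0.0, 'joint_pos': array([-1.2309,  0.2647,  1.6053, -0.    ,  1.2737, -0.0369]), 'joint_velocities': array([ 0.0001, -0.0004, -0.0012, -0.0007,  0.0005, -0.0006]), 'tau': array([ -0.0016, -50.2117, -35.6873,   0.0726,   0.0293,  -0.0001]), 'tool_pos': array([ 0.2481, -0.627 ,  0.2374]), 'tcp_rot': array([ 2.0159,  0.3866, -2.0166]), 'contact_force': array([ 0.6147, -0.8802, -0.8417]), 'moment': array([-0.0277, -0.0172, -0.011 ]), 'gripper_width': 0.08795804180687188}
scene [[465.1278   0.     324.4301]
 [  0.     465.1278 197.8999]
 [  0.       0.       1.    ]] [1.3286 0.5879 0.8636] [-1.123  -2.244   1.1102]
top [[396.7701   0.     323.519 ]
 [  0.     396.7701 202.9777]
 [  0.       0.       1.    ]] [0.4063 0.0292 1.2272] [-2.1562  2.1836 -0.1502]
```

View pics/scene.png

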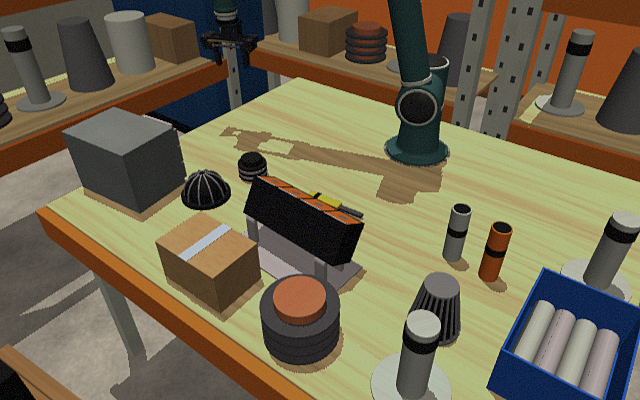

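View pics/top.png

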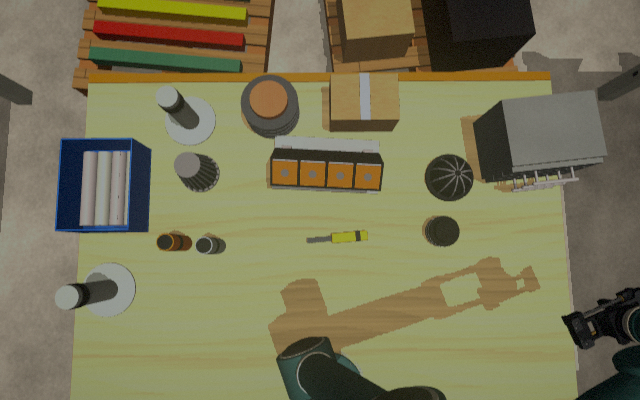

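The scene view shows the silver tube at (457,232) with the orange decoy at (495,250) beside it. In the top view the tube is at (207,244), the decoy at (175,242), the four flaps along row 175 from columns 285 to 368, and the bar in front at (338,238).

```bash
cat > h.py <<'E'
import numpy as np,cv2,pickle
from scipy.spatial.transform import Rotation as R
np.set_printoptions(precision=4,suppress=True)
def T_of(c):
    T=np.eye(4);T[:3,:3]=R.from_rotvec(c['orientation']).as_matrix();T[:3,3]=c['position'];return T
def cloud(c,T=None):
    T=T_of(c) if T is None else T
    v,u=np.mgrid[:400,:640];K=c['intrinsics'];z=c['z_map']
    P=np.stack([(u-K[0,2])/K[0,0]*z,(v-K[1,2])/K[1,1]*z,z],-1)
    W=P@T[:3,:3].T+T[:3,3];W[z==0]=np.nan;return W
def ray_z(c,uv,h,T=None):
    T=T_of(c) if T is None else T;K=c['intrinsics']
    d=T[:3,:3]@np.array([(uv[0]-K[0,2])/K[0,0],(uv[1]-K[1,2])/K[1,1],1])
    return T[:3,3]+d*(h-T[2,3])/d[2]
E
python3 - <<'E'
from h import *
t=pickle.load(open('top.pkl','rb'));W=cloud(t);hsv=cv2.cvtColor(t['image'],cv2.COLOR_BGR2HSV)
m=((hsv[...,0]<18)&(hsv[...,1]>120)&(hsv[...,2]>90)).astype(np.uint8)
m[:155]=0;m[195:]=0;m[:,:268]=0;m[:,386:]=0
n,l,st,ce=cv2.connectedComponentsWithStats(m)
print(st[1:][st[1:,4]>40],ce[1:][st[1:,4]>40])
P=W[(m>0)&(W[...,2]>.05)];c=P.mean(0);U,S,V=np.linalg.svd(P-c);
nv=V[2]*np.sign(V[2,2]);print('normal',nv,'tilt',np.degrees(np.arccos(nv[2])),'row',V[0],'c',c,'rms',S[2]/len(P)**.5)
mm=(m>0).astype(np.uint8)
for i in range(1,n):
    if st[i,4]<40: continue
    k=(l==i);pts=np.argwhere(k)[:,::-1].astype(np.float32)
    (x,y),wh,a=cv2.minAreaRect(pts);d=np.array([(x-t['intrinsics'][0,2])/t['intrinsics'][0,0],(y-t['intrinsics'][1,2])/t['intrinsics'][1,1],1])
    T=T_of(t);d=T[:3,:3]@d;o=T[:3,3];p=o+d*(nv@(c-o))/(nv@d);print((x,y),wh,a,p)
def blob(b,lo,hi):
    r=W[b[1]:b[3],b[0]:b[2]];q=r[(r[...,2]>lo)&(r[...,2]<hi)]
    return len(q),np.median(q,0),q.min(0),q.max(0)
for nm,b,lo in [('tube',(192,228,230,260),.14),('orange',(150,228,192,256),.14),('bar',(300,225,375,250),.012),('coupling',(415,210,465,250),.05),('dome',(420,150,478,205),.05),('strainer',(170,148,222,195),.10),('crate',(265,130,388,195),.03)]: print(nm,*blob(b,lo,.3))
print('tube cap by ray',ray_z(t,(203,244),.16))
s=pickle.load(open('scene.pkl','rb'));Ws=cloud(s);r=Ws[200:262,440:474];q=r[(r[...,2]>.02)&(r[...,2]<.2)];print('scene tube',len(q),q.mean(0),q.min(0),q.max(0))
q=q[q[:,2]>.157];print('cap',len(q),q.mean(0))
E
```

```text
[[272 160  26  25 397]
 [300 161  26  26 383]
 [327 163  27  25 365]
 [354 164  27  25 361]] [[283.7985 172.136 ]
 [312.4778 174.0209]
 [339.5616 175.3808]
 [367.0693 176.3047]]
normal [-0.5088  0.0305  0.8603] tilt 30.645204600461486 row [-0.06   -0.9982 -0.0001] c [0.6121 0.0024 0.1556] rms 0.0021349885866551836
(284.5, 172.0) (24.0, 25.0) 90.0 [0.6198 0.1124 0.1563]
(311.96685791015625, 173.6298370361328) (25.228240966796875, 23.966827392578125) 3.012787342071533 [0.6146 0.0372 0.1559]
(339.8690185546875, 175.27476501464844) (25.499608993530273, 23.581144332885742) 2.2906100749969482 [ 0.6094 -0.0393  0.1555]
(367.303466796875, 176.858642578125) (24.99669075012207, 23.751007080078125) 4.763641834259033 [ 0.6042 -0.1147  0.1551]
tube 282 [0.4251 0.3261 0.1609] [0.4026 0.3046 0.1405] [0.4481 0.3503 0.1672]
orange 299 [0.4356 0.4269 0.1608] [0.412  0.4059 0.1403] [0.4576 0.454  0.1678]
bar 485 [ 0.4453 -0.054   0.0212] [ 0.4298 -0.1277  0.0125] [0.4654 0.0556 0.029 ]
coupling 595 [ 0.4594 -0.35    0.0671] [ 0.4159 -0.3984  0.05  ] [ 0.5025 -0.3108  0.0744]
dome 924 [ 0.6248 -0.3835  0.0695] [ 0.5712 -0.4432  0.05  ] [ 0.6855 -0.3372  0.0882]
strainer 691 [0.6474 0.3827 0.1302] [0.6095 0.3458 0.1002] [0.6883 0.4232 0.1379]
crate 4423 [0.6289 0.0016 0.1523] [ 0.5696 -0.1592  0.0307] [0.7771 0.1818 0.1805]
tube cap by ray [0.4265 0.329  0.16  ]
scene tube 1027 [0.441  0.3293 0.1047] [0.4017 0.3014 0.02  ] [0.4531 0.3496 0.1633]
cap 199 [0.429  0.3258 0.1603]
```

```bash
cat >> h.py <<'E'
yaw=-0.0687
cy=np.array([-np.sin(yaw),np.cos(yaw),0]);hx=np.array([np.cos(yaw),np.sin(yaw),0]);zz=np.array([0,0,1.])
cz=-.5*hx+np.cos(np.pi/6)*zz; cx=np.cos(np.pi/6)*hx+.5*zz
mid=np.array([.6121,-.0005,.1557])   # mid of row at mouth plane
cells=[mid+(i-1.5)*.076*cy for i in range(4)]
def rot(xa,ya): return R.from_matrix(np.c_[xa,ya,np.cross(xa,ya)]).as_rotvec()
tube=np.array([.4265,.327,0])
E
python3 - <<'E'
from h import *
from cell import inverse_kinematics as ik
print(cells)
for s in(1,-1):
  for nm,ya in(('y',s*cy),('x',s*cx)):
    r=rot(-cz,ya)
    for i in(0,3): print(s,nm,i,ik(cells[i]+.05*cz,r),ik(cells[i]-.035*cz,r),ik(cells[i]+.17*cz,r))
  for nm,ya in(('y',s*np.array([0,1.,0])),('x',s*np.array([1.,0,0]))):
    r=rot(-zz,ya);print('tube',s,nm,ik(tube+[0,0,.25],r),ik(tube+[0,0,.111],r))
E
```

```text
[array([ 0.6043, -0.1142,  0.1557]), array([ 0.6095, -0.0384,  0.1557]), array([0.6147, 0.0374, 0.1557]), array([0.6199, 0.1132, 0.1557])]
1 y 0 [-0.3004 -0.1567  2.2097  0.209   0.5867 -1.9472] [-0.2794  0.0254  2.1949  0.2594  0.4198 -1.9917] [-0.3385 -0.3782  2.1782  0.1796  0.8419 -1.9262]
1 y 3 [ 0.2333 -0.1102  2.1696 -0.2684  0.5952 -1.0834] [ 0.2071  0.0633  2.1551 -0.3278  0.4367 -1.0315] [ 0.2794 -0.3205  2.1389 -0.2312  0.8394 -1.1103]
1 x 0 [-0.3004 -0.1567  2.2097  0.209   0.5867 -0.3764] [-0.2794  0.0254  2.1949  0.2594  0.4198 -0.4209] [-0.3385 -0.3782  2.1782  0.1796  0.8419 -0.3554]
1 x 3 [ 0.2333 -0.1102  2.1696 -0.2684  0.5952  0.4874] [ 0.2071  0.0633  2.1551 -0.3278  0.4367  0.5393] [ 0.2794 -0.3205  2.1389 -0.2312  0.8394  0.4605]
tube 1 y [ 0.6078 -0.0041  1.8839 -0.      1.2618 -0.963 ] [ 0.6078  0.1218  2.0232 -0.      0.9966 -0.963 ]
tube 1 x [ 0.6078 -0.0041  1.8839 -0.      1.2618  0.6078] [ 0.6078  0.1218  2.0232 -0.      0.9966  0.6078]
-1 y 0 [-0.3004 -0.1567  2.2097  0.209   0.5867  1.1944] [-0.2794  0.0254  2.1949  0.2594  0.4198  1.1499] [-0.3385 -0.3782  2.1782  0.1796  0.8419  1.2154]
-1 y 3 [ 0.2333 -0.1102  2.1696 -0.2684  0.5952  2.0582] [ 0.2071  0.0633  2.1551 -0.3278  0.4367  2.1101] [ 0.2794 -0.3205  2.1389 -0.2312  0.8394  2.0313]
-1 x 0 None None None
-1 x 3 None None None
tube -1 y [ 0.6078 -0.0041  1.8839 -0.      1.2618  2.1786] [ 0.6078  0.1218  2.0232 -0.      0.9966  2.1786]
tube -1 x [ 0.6078 -0.0041  1.8839  0.      1.2618 -2.5338] [ 0.6078  0.1218  2.0232 -0.      0.9966 -2.5338]
```

```bash
python3 - <<'E'
from h import *
from cell import manip
manip.set_gripper(0.0,20)
r=rot(-cz,cy)
f=lambda: np.mean([ (manip.dwell(.02),manip.state()['contact_force']@cz)[1] for _ in range(3)])
manip.move_pose(cells[0]+.06*cz,r)
for i in range(4):
    manip.move_linear(cells[i]+.02*cz,.15,r); manip.dwell(.15); f0=f()
    log=[];full=False
    for d in(-.004,.0,.003,.006,.009,.012,.015,.018):
        manip.move_linear(cells[i]-d*cz,.04); F=f()-f0; log.append((d,round(F,2)))
        if F>6: full=True;break
    print(i,round(f0,2),log,manip.state()['tool_pos'],manip.state()['clock'])
    if not full:
        manip.move_linear(cells[i]-.036*cz,.06);manip.dwell(.2);print('EMPTY',i,'F',f()-f0,manip.state()['tool_pos'])
        from cell import cams
        c=cams.capture('scene');cv2.imwrite('pics/probe.png',c['image']);break
    manip.move_linear(cells[i]+.02*cz,.15)
manip.move_linear(cells[i]+.08*cz,.2)
print(manip.state()['clock'])
E
```

```text
0 0.56 [(-0.004, np.float64(-0.33)), (0.0, np.float64(0.03)), (0.003, np.float64(-0.57)), (0.006, np.float64(0.02)), (0.009, np.float64(0.57)), (0.012, np.float64(0.02)), (0.015, np.float64(-0.04)), (0.018, np.float64(0.04))] [ 0.6132 -0.1148  0.1399] 6.8917
EMPTY 0 F -0.4772118103451529 [ 0.622  -0.1154  0.1243]
8.375
```

```bash
python3 - <<'E'
import cv2
from cell import cams
c=cv2.imread('pics/probe.png')[120:290,200:400]
t=cams.capture('top');d=t['image'][140:200,260:395]
cv2.imwrite('pics/p1.png',cv2.vconcat([cv2.resize(c,(600,510)),]))
E
```

```text
(no output)
```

View pics/p1.png

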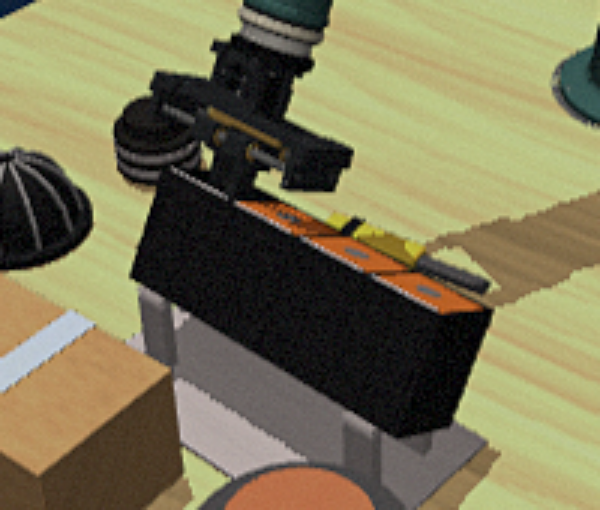

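Cell 0's flap is pushed in: the closed fingers stand 36 mm deep in the left-hand cell, at about (235,190) in the crop. The arm reached its target with almost no reaction, and a stored coupling would have stopped it by 15 mm. The flap did not show the 1–2 N it should give, so I read the sensor as coarse at that level. Cell 0 is empty, so next I pick up the tube.

```bash
python3 - <<'E'
from h import *
from cell import manip,cams
r=rot(-zz,np.array([1.,0,0]))
p=manip.state()['tool_pos'];manip.move_linear(p+[0,0,.1],.25)
manip.set_gripper(.088)
manip.move_pose(tube+[0,0,.29],r);manip.dwell(.2)
s=manip.state();c=cams.capture('wrist')
T=np.eye(4);T[:3,:3]=R.from_rotvec(s['tcp_rot']).as_matrix();T[:3,3]=s['tool_pos'];T=T@c['T_tool_cam']
W=cloud(c,T);m=(W[...,2]>.145)&(W[...,2]<.175)&(np.hypot(W[...,0]-tube[0],W[...,1]-tube[1])<.05)
q=W[m];print(len(q),q.mean(0),q.min(0),q.max(0))
k,_=cv2.findContours(m.astype(np.uint8),cv2.RETR_EXTERNAL,cv2.CHAIN_APPROX_NONE);b=max(k,key=cv2.contourArea)
uv,rad=cv2.minEnclosingCircle(b);print(uv,rad,ray_z(c,uv,.16,T),s['clock'])
cv2.imwrite('pics/w.png',c['image'])
E
```

```text
2010 [0.4243 0.3285 0.1593] [0.4003 0.3034 0.1451] [0.4476 0.3508 0.1626]
(316.4245910644531, 190.69406127929688) 25.591583251953125 [0.4243 0.3289 0.16  ] 12.625
```

View pics/w.png

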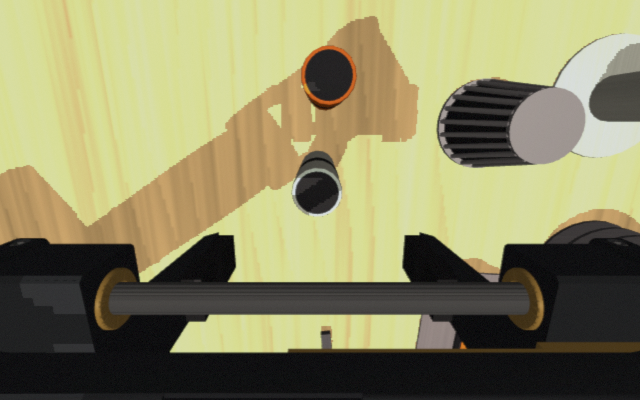

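The wrist view shows the black-capped silver tube at (317,191) and the orange decoy behind it at (328,76). The measured cap centre is (0.4243, 0.3287), height 0.160. Grasping it now.

```bash
python3 - <<'E'
from h import *
from cell import manip,cams,inverse_kinematics as ik
g=np.array([.4243,.3287,.111])
manip.move_linear(g+[0,0,.06],.2);manip.move_linear(g,.08)
manip.set_gripper(.03,35);s=manip.state();print('w',s['gripper_width'],s['tool_pos'])
manip.move_linear(g+[0,0,.03],.08);manip.move_linear(g+[0,0,.25],.2);manip.dwell(.2)
s=manip.state();print('lift',s['contact_force'],s['gripper_width'],s['clock'])
r=rot(-cz,cx);h=cells[0]-.003*cx+.181*cz
print(ik(h,r))
manip.move_pose(h,r);manip.dwell(.2)
s=manip.state();print(s['tool_pos']-h,s['gripper_width'],s['clock'])
t=cams.capture('top');c=cams.capture('scene')
cv2.imwrite('pics/hov.png',cv2.hconcat([cv2.resize(c['image'][60:290,180:420],(400,383)),cv2.resize(t['image'][100:292,240:440],(400,383))]))
W=cloud(c);hs=c['image'];
E
```

```text
w 0.04735682156741613 [0.4244 0.3288 0.1111]
lift [ 0.1702  0.3213 -2.5497] 0.047251529657214394 16.9833
[-0.3446 -0.4009  2.1784  0.1799  0.8651 -0.3578]
[0.0004 0.0008 0.0002] 0.04724821482569527 18.8167
```

View pics/hov.png

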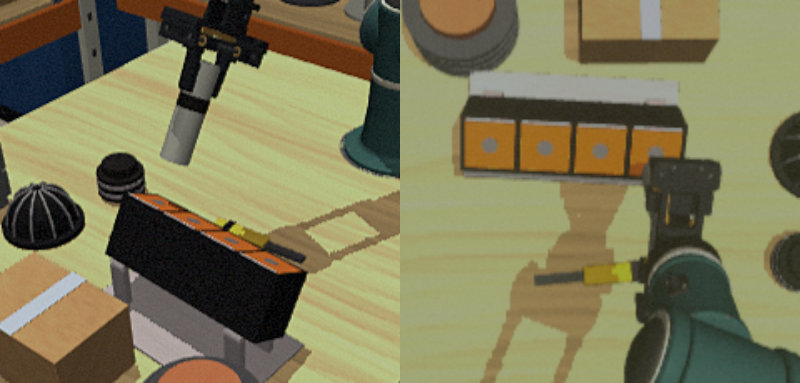

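The tube is held straight above cell 0, which is the leftmost flap in the scene half (about (150,200)), and that flap has closed again. Lowering it in, watching the force.

```bash
python3 - <<'E'
from h import *
from cell import manip,cams
b=cells[0]-.003*cx
def fv():
    F=np.mean([(manip.dwell(.02),manip.state()['contact_force'])[1] for _ in range(3)],0);return np.array([F@cx,F@cy,F@cz])
f0=fv();ok=True
for d in list(np.arange(.06,-.091,-.015))+list(np.arange(-.093,-.106,-.002)):
    manip.move_linear(b+(.111+d)*cz,.06);F=fv()-f0;print(round(d,3),F.round(2))
    if np.linalg.norm(F)>(8 if d>-.092 else 5): break
s=manip.state();print(s['gripper_width'],((s['tool_pos']-cells[0])@np.c_[cx,cy,cz]),s['clock'])
c=cams.capture('scene');cv2.imwrite('pics/in.png',cv2.resize(c['image'][100:290,190:400],(600,543)))
E
```

```text
0.06 [-0.31  0.48 -0.21]
0.045 [-0.49 -0.41 -0.54]
0.03 [ 0.16 -0.06 -0.23]
0.015 [-0.01  0.06 -0.8 ]
0.0 [-0.84  0.31  0.15]
-0.015 [-2.46 -0.44  0.39]
-0.03 [-2.14  0.1  -0.43]
-0.045 [-1.52  0.38 -0.78]
-0.06 [-1.01  0.4  -0.73]
-0.075 [-0.97 -0.27 -0.73]
-0.09 [-0.71  0.11 -1.22]
-0.093 [-1.49 -0.3  -1.18]
-0.095 [-0.45  0.44 -0.17]
-0.097 [-0.64 -0.37 -0.95]
-0.099 [-1.04  0.09 -0.26]
-0.101 [-2.2  -0.19  6.2 ]
0.047292771153056926 [-0.0025 -0.0002  0.0106] 25.3333
```

View pics/in.png

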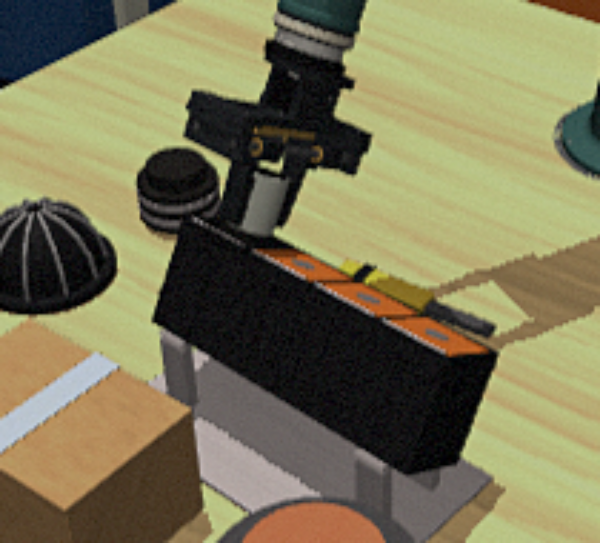

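The tube met the floor exactly where expected (6 N at 101 mm), and the picture shows it upright in cell 0. Releasing and retreating along the tube's axis.

```bash
python3 - <<'E'
from h import *
from cell import manip,cams
manip.set_gripper(.06);manip.dwell(.2);manip.set_gripper(.088);manip.dwell(.3)
print(manip.state()['contact_force'])
p=manip.state()['tool_pos'];manip.move_linear(p+.15*cz,.1)
p=manip.state()['tool_pos'];manip.move_linear(p+[-.03,.12,.06],.2);manip.dwell(.3)
s=manip.state();print(s['contact_force'],s['gripper_width'],s['clock'])
c=cams.capture('scene');t=cams.capture('top')
for n,k in(('s',c),('t',t)):
    W=cloud(k);L=(W-cells[0])@np.c_[cx,cy,cz]
    q=L[(L[...,2]>.05)&(L[...,2]<.075)&(abs(L[...,0])<.06)&(abs(L[...,1])<.05)];print(n,len(q),q.mean(0) if len(q) else '',q.min(0),q.max(0))
    q=L[(L[...,2]>.01)&(L[...,2]<.04)&(abs(L[...,0])<.06)&(abs(L[...,1])<.05)];print(len(q),q.min(0),q.max(0))
cv2.imwrite('pics/end.png',cv2.hconcat([cv2.resize(c['image'][60:290,180:420],(400,383)),cv2.resize(t['image'][100:292,240:440],(400,383))]))
E
```

```text
[-0.7771 -0.8801 -0.5123]
[-0.2916  0.3474 -0.3115] 0.08792923047456735 29.6417
s 102 [-0.      0.0031  0.0564] [-0.0266 -0.023   0.0501] [0.0177 0.0227 0.0597]
208 [-0.0249 -0.023   0.01  ] [0.0184 0.0223 0.0399]
t 256 [-0.0083  0.0001  0.0593] [-0.0332 -0.0238  0.0503] [0.0141 0.023  0.0644]
70 [-0.0118 -0.0234  0.0103] [0.0144 0.0234 0.04  ]
```

View pics/end.png

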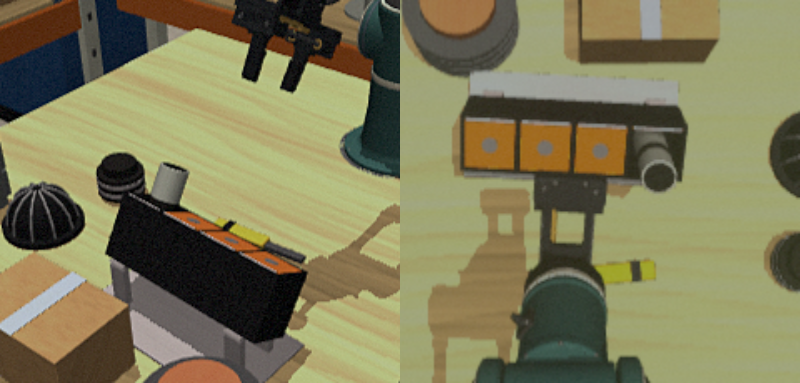

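The tube stands in cell 0 with its cap up, about 60 mm out of the mouth and about 8 mm downhill of the cell axis at the cap. The gripper is clear of it and the bystanders look undisturbed, so I hand it in.

```bash
python3 -c "
from cell import order,manip
print(order.close_job(),manip.state()['clock'])"
```

```text
the job is handed in; nothing more can be done
the job is handed in; nothing more can be done
```

The tube is standing in cell 0, cap up and released, and the job is handed in. The last clock reading before the hand-in was 29.6 s of the 64 s allowed; no verdict is reported.

- **Finding the empty cell:** I pushed cell 0's flap first and it let the closed fingers in 36 mm with no stop, so it was the empty one. I did not try the other three flaps.
- **Pick-up and placing:** I gripped the tube about 30 mm below its cap, tilted it to the crate's 30° lean and lowered it through the flap. It met the floor where expected, with 6 N at 101 mm against a nominal 100 mm, while still held. Then I let go.
- **Last checks:** The cap is about 60 mm out of the mouth and, in the top view, leans about 8 mm towards the robot. The scene camera put it nearer centred, but both are within the 30 mm tolerance. The gripper is clear of everything, and the bystanders in the last picture look undisturbed by eye.
- **What disagreed:** During the flap push the force reading stayed within its noise of about 0.5 N, not the 1 to 2 N described. I relied on the depth reached and the picture instead. I inferred the flap angle from that depth and did not measure it.

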